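# Open the microscope's folding display and put the dish on its stage

### The job

Get the imaging microscope ready for viewing: raise its stiff folded display until it stands open 100 degrees from folded flat (leaning 10 degrees back past upright) and stays there. Then set the blue-lidded dish upright on the stage, centred over the round window inside the white ring, lowering it gently rather than dropping or tipping it. Leave the tube rack and the wash bottle where they are, and let go of everything.

Things in the scene. Friction and masses are not known exactly. Their poses are not given: they have to be found in the camera images.
- microscope: Low white and black imaging microscope fixed to the bench, 190 x 220 mm. Origin: centre of underside, at bench height; +x to its rear (hinge side), y along the hinge, z up. Black stage plate, top 70 mm up, x -75 to +65, y +-110 mm; base x -80 to +110 mm. Two hinge posts 98 mm high at x 85 to 105, y +-65 to +-95 mm. White disc at the hinge's +y end has an orange dot at 100 degrees.
- window (a point): Centre of the round 28 mm window in the flat stage top, 70 mm above the bench, 20 mm in front (-x) of the microscope's origin; axes as the microscope's. A flat white ring, 54 mm outer and 44 mm inner diameter, is drawn round it. The folded display covers it with an 8 mm gap.
- display (a joint): Opening angle of the display in rad: 0 folded flat and level over the stage, 1.571 upright, 1.745 is 100 degrees, stop at 2.6. Starts from 0 to 0.35. The stiff friction hinge (0.8 N m, no spring) holds any angle it is left at; display 0.3 to 0.6 kg, so 4 to 7 N to lift at the handle.
- display_hinge (a point): Mid-point of the hinge axis, 85 mm above the bench, 80 mm behind (+x of) the microscope's origin. Frame turns with the display: -x points to the handle, y is the hinge axis, +z is the display's back. Display: white panel 14 mm thick, 210 mm wide, from 13 to 155 mm from the axis, mid-plane through the axis; dark screen on the face that lies down when folded.
- display_handle (a point): Middle of the teal round pull bar at the display's free edge: 12 mm thick, 130 mm long, parallel to the hinge, 200 mm from its axis in the panel's mid-plane, a side arm at each end. Open gap of 39 mm between bar and panel for a finger, also from straight above; below the bar only the bench. Fixed to the display; turns between gripping pads. Frame turns with the display.
- dish: Closed rigid specimen dish, 20 mm high, 50 mm diameter blue lid (upper 9 mm) over a white base of 47 mm diameter; 40 to 85 g. Origin: centre of its underside, z up. Starts upright on the bench to the left or the right of the microscope. Can be gripped across from above.
- tube_rack: Bystander: loose orange rack with white capped tubes, 70 x 120 mm (x, y), 42 mm high, on the bench on the other side of the microscope from the dish. Origin: centre of its underside.
- wash_bottle: Bystander: loose white bottle with red cap, 60 mm diameter, 150 mm high, to the right (-y) behind the microscope. Origin: centre of its underside. On the left a fixed white pipette stand, 230 mm high, stands out of the way about 0.75 m ahead of and 0.45 m left of the robot's base.
Mind the look-alikes: they are no part of the job. Of the things shaped like the dish, the blue one is meant.

How it is judged:
By the outcome, as a careful person would: the job done as asked, in the order asked, and still so for the second after the job is handed in, with the robot touching nothing.
It also fails if it takes over 61 s, if anything falls off the work surface, if the arm or the gripper's body presses on something with over 40 N, if the wrist force passes 120 N, or if a joint passes its speed limit or range.

### The arm

A 6-joint arm with a two-finger parallel gripper is mounted at the origin on the work surface. World frame = base frame: x ahead of the robot, y to its left, z up, the work surface at z = 0. Lengths are in m, angles in rad, forces in N, time in s.
With the tool pointing down it reaches from about 0.3 to 0.95 m from the base axis. Payload 3.1 kg.
Tool frame: the origin (TCP) lies midway between the tips of the shut fingers; the grasp point (between the pads) lies 19 mm behind it (env.hold_point_z is the distance from the TCP to the grasp point, in m); z points along the fingers, y is the line along which they close (so a half turn about z gives the same grasp; the last joint's range is limited). The gripper opens to 85 mm and grips with 20 to 120 N. Pads are 22 mm wide; open, the fingers measure 114 mm over their backs; the gripper's body (76 mm by 85 mm) begins 54 mm behind the grasp point. The pads swing forward as they close: fully open they stand 13 mm farther back than shut.
Start: joints at [1.043, 0.308, 1.634, -0, 1.2, -0.07], TCP at [0.276, 0.561, 0.231] pointing down, gripper open.
Joint ranges: [-3.06, 3.06], [-0.79, 1.96], [0.05, 2.63], [-1.19, 4.34], [0.05, 2.64], [-2.94, 2.94]. Speed limits (rad/s): [2.79, 2.79, 3.14, 3.14, 3.14, 3.14].

### API

Orientations are given as a unit quaternion [w, x, y, z].
In Python, from cell import env gives the robot as it stands.
- The arm moves only by the tool step_arm, never from a script. Its argument "plan" is a list of rows, each a list of 6 numbers: the shift along the tool's x, y, z normalised to -1 to 1, where 1 is 4 cm, then the turn, a rotation vector about the tool's x, y, z normalised to -1 to 1, where 1 is 0.1 rad. A call has exactly 10 rows; each row shifts and turns the commanded pose from where the row before left it, along the tool's axes as they then stand; what a row does not reach is not made up. A row lasts 1/12 s, in which the tool goes at most 41.7 mm and 7.16 degrees, less where a joint would pass 70% of its speed; a pose out of reach is approached as far as the arm can. A call with a number of a shift or a turn outside -1 to 1 is refused whole. A call with a gripper value outside its range is refused whole. "grip" is the opening, from 0 (shut) to 1 (fully open), set as the call begins (left out, the last holds). The fingers move at their own pace and stop on an object; "grip_force" is the grip in N (left out, the last holds). Time passes only in rows, so rows that do not move let the fingers close, or fill a call up. It gives the time, the measured TCP pose, the force, the opening and the grip force at its end, in the units of the state.
- env.state(): the state, without advancing time (a new reading comes with each control period).
- env.read_camera(name): name is "side" or "top" or "wrist"; returns the picture (400x640x3 uint8, red, green, blue); there is no depth.
- env.camera_model(name): a dict with "K" (3x3 intrinsics, pixels), "extrinsics" (4x4, takes a point from camera to world coordinates). Camera axes: x right, y down, z forward; pixel columns grow to the right and rows downward; lengths in m; the calibration is good to about 2 mm. A picture is of the moment at which its call begins: read the wrist's pose just before it. camera_model takes no time and is no camera call; for the wrist camera it gives the pose at the moment of the call.
- env.sign_off(): hands the job in; it is judged then, once.
The state is a dict: "time_s": time; "joint_pos": joint angles; "qd": joint speeds; "effort": joint torques, N m; "eef_pos": TCP position; "ee_rot": TCP orientation; "ft_force": force on the tool from outside, world axes, zero at the start; "torque": the same for the moment, N m; "gripper_width": finger opening in m; "gripper_force": force on a finger pad.
Only numpy, scipy, OpenCV 4.12 (cv2) and the standard library are available. Lean on these libraries where they do the work, as an engineer would, in place of code of your own. Each camera call takes 0.05 s, during which the arm holds its last target. There are 200 camera calls.

## Working session

There is one attempt and no reset: what is moved stays moved. The work goes in short steps, Python scripts to look and compute and a tool call to move; the robot and the scene stay as the last step left them, time stands still between calls to the robot, and variables do not carry over. Pictures are saved under pics/ and viewed, at most 10 in all, crops included, and the job is handed in when it is done.

Besides the shell and the picture viewer there is one more tool, called after "Request:" by a JSON object that holds its "api" and its "payload", one argument or row to a line. step_arm: Moves the arm, as the interface text tells. Scaled input: -1 to 1 covers 4 cm each way for a shift and 0.1 rad each way for a turn. Its arguments: {"type":"object","properties":{"plan":{"type":"array","items":{"type":"array","items":{"type":"number"}}},"grip":{"type":"number"},"grip_force":{"type":"number"}},"required":["plan"]}

```bash
mkdir -p pics; python3 - <<'E'
from cell import env
import cv2,numpy as np
s=env.state();print({k:np.round(v,3) for k,v in s.items()})
for n in("top","side"):
    cv2.imwrite(f"pics/{n}0.png",env.read_camera(n)[:,:,::-1])
    m=env.camera_model(n);print(n,np.round(m["K"],1).tolist(),np.round(m["extrinsics"],3).tolist())
E
```

```text
{'time_s': np.float64(0.0), 'joint_pos': array([ 1.043,  0.309,  1.635, -0.   ,  1.2  , -0.07 ]), 'qd': array([ 0.001,  0.   , -0.001,  0.003, -0.   , -0.   ]), 'effort': array([-0.0000e+00, -4.1527e+01, -2.7665e+01, -0.0000e+00,  1.1000e-02,
        0.0000e+00]), 'eef_pos': array([0.276, 0.56 , 0.23 ]), 'ee_rot': array([-0.   ,  0.227,  0.974, -0.001]), 'ft_force': array([-0.059,  0.339, -1.483]), 'torque': array([-0.038, -0.031,  0.014]), 'gripper_force': np.float64(0.0), 'gripper_width': np.float64(0.086)}
top [[464.1, 0.0, 312.1], [0.0, 464.1, 202.0], [0.0, 0.0, 1.0]] [[0.004, -0.983, 0.185, 0.332], [-1.0, -0.004, 0.003, -0.063], [-0.002, -0.185, -0.983, 1.139], [0.0, 0.0, 0.0, 1.0]]
side [[397.2, 0.0, 311.2], [0.0, 397.2, 197.9], [0.0, 0.0, 1.0]] [[0.97, -0.16, 0.184, 0.372], [-0.243, -0.69, 0.682, -0.687], [0.018, -0.706, -0.708, 0.778], [0.0, 0.0, 0.0, 1.0]]
```

View pics/top0.png

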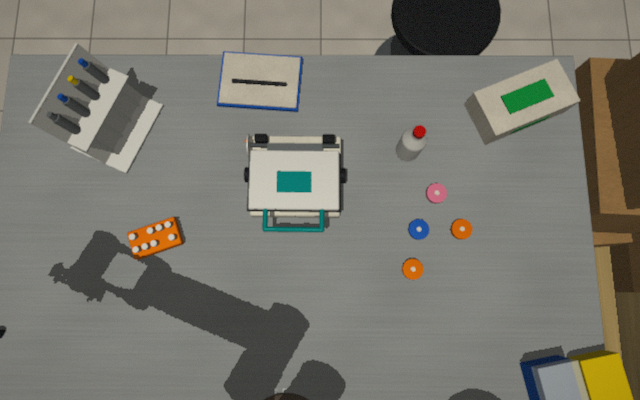

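View pics/side0.png

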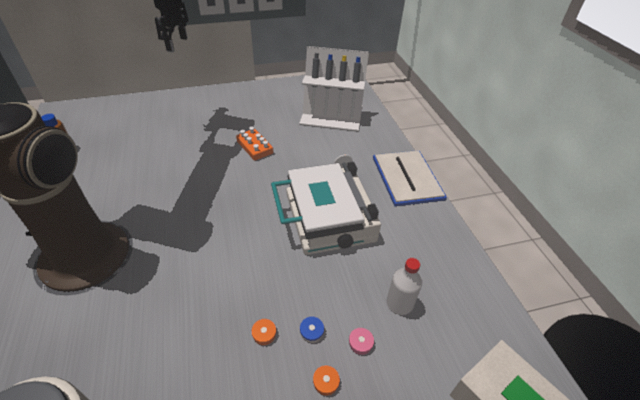

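Top picture: candidates for the dish are blue (418,229), orange (461,229), orange (412,269) and pink (437,193), so blue is the one. The microscope is at about (295,180), with the handle bar along row ~230. I'll check these in a close crop.

```bash
python3 - <<'E'
import cv2
a=cv2.imread("pics/top0.png")[122:246,238:354];b=cv2.imread("pics/top0.png")[200:262,390:448]
A=cv2.resize(a,None,fx=4.5,fy=4.5,interpolation=cv2.INTER_CUBIC);B=cv2.resize(b,None,fx=4.5,fy=4.5,interpolation=cv2.INTER_CUBIC)
B=cv2.copyMakeBorder(B,0,A.shape[0]-B.shape[0],0,0,cv2.BORDER_CONSTANT)
cv2.imwrite("pics/c0.png",cv2.hconcat([A,B]));print(A.shape)
E
```

```text
(558, 522, 3)
```

View pics/c0.png

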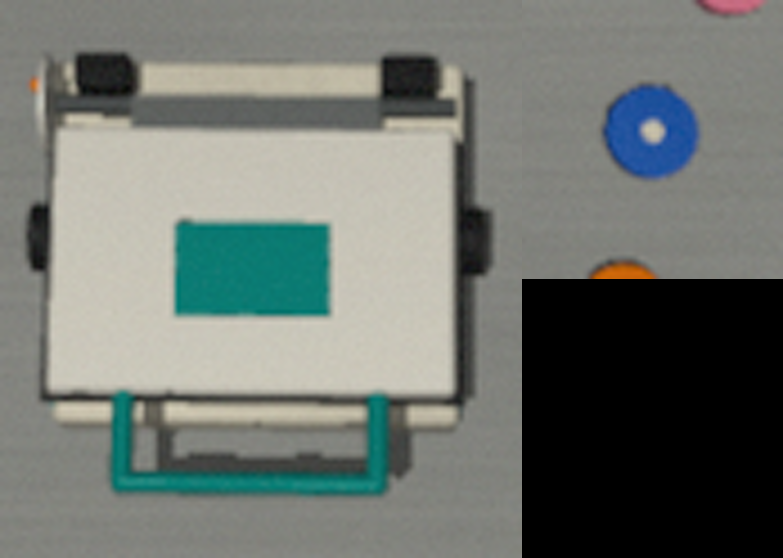

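```bash
python3 - <<'E'
import cv2
a=cv2.imread("pics/side0.png")[145:260,265:390]
cv2.imwrite("pics/c1.png",cv2.resize(a,None,fx=5,fy=5,interpolation=cv2.INTER_CUBIC))
E
```

```text
(no output)
```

View pics/c1.png

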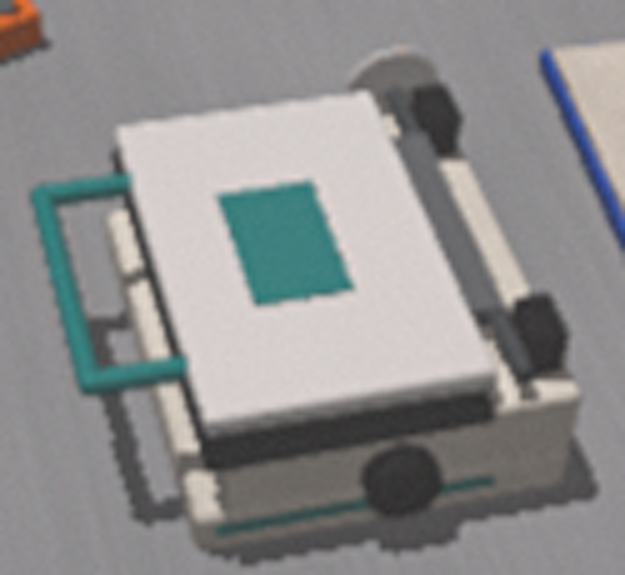

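```bash
cat > h.py <<'E'
from cell import env
import cv2,numpy as np
from scipy.optimize import least_squares
def proj(P,m):
    K,T=np.array(m["K"]),np.array(m["extrinsics"]);c=(np.atleast_2d(P)-T[:3,3])@T[:3,:3]
    u=c@K.T;return u[:,:2]/u[:,2:]
def ray(px,m,z):
    K,T=np.array(m["K"]),np.array(m["extrinsics"]);d=T[:3,:3]@np.linalg.solve(K,[*px,1]);o=T[:3,3]
    return o+d*(z-o[2])/d[2]
def micro(p,L):   # microscope-frame -> world
    x,y,a=p[:3];c,s=np.cos(a),np.sin(a);L=np.atleast_2d(L).astype(float)
    return L@np.array([[c,-s,0],[s,c,0],[0,0,1]]).T+[x,y,0]
def disp(p,th,L): # display frame -> world
    L=np.atleast_2d(L).astype(float);c,s=np.cos(th),np.sin(th)
    return micro(p,np.c_[80e-3+L[:,0]*c+L[:,2]*s,L[:,1],85e-3-L[:,0]*s+L[:,2]*c])
E
python3 - <<'E'
from h import *
L=np.array([[-13,105,7],[-13,-105,7],[-155,105,7],[-155,-105,7],[-200,62,0],[-200,-62,0]])/1e3
mt,ms=env.camera_model("top"),env.camera_model("side")
t=np.array([[57,128],[457,130],[46,394],[457,397],[119,484],[383,485]])/4.5+[238,122]
s=np.array([[372,93],[495,378],[117,130],[210,425],[43,190],[90,383]])/5+[265,145]
W=np.array([1,1,1,1,1,1])[:,None]
f=lambda p:np.r_[((proj(disp(p,p[3],L),mt)-t)*W).ravel(),((proj(disp(p,p[3],L),ms)-s)*W).ravel()]
r=least_squares(f,[.45,0,0,.1],loss="soft_l1");p=r.x;print(np.round(p,4),np.round(r.fun,1).reshape(-1,2).tolist())
np.save("p.npy",p)
print("handle",disp(p,p[3],[-.2,0,0]),"win",micro(p,[-.02,0,.07]))
# dish by colour
for n,m in(("top",mt),("side",ms)):
    hsv=cv2.cvtColor(cv2.imread(f"pics/{n}0.png"),cv2.COLOR_BGR2HSV);k=cv2.inRange(hsv,(105,150,60),(125,255,255))
    _,_,st,c=cv2.connectedComponentsWithStats(k)
    for q,w in zip(st[1:],c[1:]):
        if 80<q[4]<800: print(n,q,w,ray(w,m,.018))
    print("rackpx",[ray(x,m,.042) for x in ([(154,238)] if n=="top" else [(255,143)])])
E
```

```text
[ 0.5868 -0.019  -0.0085  0.0092] [[-0.0, -1.3], [0.6, -0.7], [-0.0, -0.9], [0.5, -0.4], [2.2, -0.7], [-2.1, -0.3], [-0.6, -0.5], [0.4, -0.4], [-1.7, -0.8], [-2.3, 0.2], [-1.1, 2.6], [-1.5, -0.1]]
handle [[ 0.46686178 -0.01800301  0.08683537]] win [[ 0.56684976 -0.01885125  0.07      ]]
top [217  57  86  54 275] [268.63636364  99.88      ] [0.8091578  0.05349723 0.018     ]
top [408 219  21  20 280] [418.08571429 228.81428571] [ 0.47784859 -0.31697828  0.018     ]
top [520 358  25  42 389] [530.07197943 378.90745501] [ 0.13279613 -0.56025847  0.018     ]
rackpx [array([0.45017779, 0.31543128, 0.042     ])]
side [ 42 114  15  12 113] [ 48.48672566 119.2300885 ] [-0.18618562  0.59789666  0.018     ]
side [300 317  24  22 358] [311.4972067  327.96089385] [ 0.47947327 -0.31773993  0.018     ]
rackpx [array([0.45513898, 0.28852027, 0.042     ])]
```

```bash
cat >> h.py <<'E'
from scipy.spatial.transform import Rotation as R
def pose(s=None):
    s=s or env.state();w,x,y,z=s["ee_rot"];return np.array(s["eef_pos"]),R.from_quat([x,y,z,w])
def down(a): # tool down, tool y axis at heading a in world
    return R.from_matrix(np.array([[-np.sin(a),np.cos(a),0],[np.cos(a),np.sin(a),0],[0,0,-1]]).T) 
def plan(tp,tr,n,start=None):
    """rows to go to (tp,tr) linearly in n rows"""
    p,r=start or pose();rv=(r.inv()*tr).as_rotvec()/n;rows=[]
    for i in range(n):
        d=r.inv().apply((np.array(tp)-p)/(n-i));row=np.round(np.r_[d/.04,rv/.1],2)
        p=p+r.apply(row[:3]*.04);r=r*R.from_rotvec(row[3:]*.1);rows.append((row+0).tolist())
    print(n,"rows");[print(q) for q in rows];return p,r
E
python3 - <<'E'
from h import *
L=np.array([[-13,105,7],[-13,-105,7],[-155,105,7],[-155,-105,7],[-200,65,0],[-200,-65,0]])/1e3
mt,ms=env.camera_model("top"),env.camera_model("side")
t=np.array([[57,128],[457,130],[46,394],[457,397],[118,484],[384,485]])/4.5+[238,122]
s=np.array([[372,93],[495,378],[117,130],[210,425],[43,190],[90,383]])/5+[265,145]
f=lambda p:np.r_[(proj(disp(p,p[3],L),mt)-t).ravel(),(proj(disp(p,p[3],L),ms)-s).ravel()]
r=least_squares(f,[.45,0,0,.1],loss="soft_l1");p=r.x;print(np.round(p,4),np.round(r.fun,1).reshape(-1,2).tolist());np.save("p.npy",p)
print(disp(p,p[3],[-.2,0,0]),down(0).as_matrix(), env.hold_point_z)
plan([.467,-.018,.22],down(p[2]),20)
E
```

```text
[ 0.5867 -0.0191 -0.009   0.0165] [[-0.0, -1.3], [0.6, -0.7], [-0.1, -1.0], [0.5, -0.5], [1.1, -0.8], [-1.0, -0.3], [-0.6, -0.5], [0.3, -0.4], [-1.7, -1.1], [-2.4, -0.1], [-1.3, 1.4], [-1.3, 0.4]]
[[ 0.46675192 -0.01798354  0.08829253]] [[ 0.  1.  0.]
 [ 1.  0.  0.]
 [ 0.  0. -1.]] 0.0187
20 rows
[-0.53, -0.54, 0.01, 0.0, 0.0, 0.56]
[-0.56, -0.51, 0.01, 0.0, 0.0, 0.56]
[-0.59, -0.48, 0.01, 0.0, 0.0, 0.56]
[-0.62, -0.45, 0.01, 0.0, 0.0, 0.56]
[-0.64, -0.41, 0.01, 0.0, 0.0, 0.56]
[-0.66, -0.37, 0.02, 0.0, 0.0, 0.56]
[-0.68, -0.34, 0.01, 0.0, 0.0, 0.56]
[-0.7, -0.3, 0.02, 0.0, 0.0, 0.56]
[-0.72, -0.26, 0.01, 0.0, 0.0, 0.56]
[-0.73, -0.22, 0.02, 0.0, 0.0, 0.56]
[-0.74, -0.17, 0.01, 0.0, 0.0, 0.56]
[-0.75, -0.13, 0.02, 0.0, 0.0, 0.56]
[-0.76, -0.09, 0.01, 0.0, 0.0, 0.56]
[-0.76, -0.05, 0.02, 0.0, 0.0, 0.56]
[-0.76, -0.01, 0.01, 0.0, 0.0, 0.56]
[-0.76, 0.04, 0.02, 0.0, 0.0, 0.56]
[-0.76, 0.08, 0.01, 0.0, 0.0, 0.56]
[-0.75, 0.12, 0.02, 0.0, 0.0, 0.56]
[-0.74, 0.16, 0.01, 0.0, 0.0, 0.56]
[-0.73, 0.2, 0.02, 0.0, 0.0, 0.56]
```

Request:
{"api": "step_arm", "payload": {
  "plan": [
    [-0.53,-0.54,0.01,0,0,0.56],
    [-0.56,-0.51,0.01,0,0,0.56],
    [-0.59,-0.48,0.01,0,0,0.56],
    [-0.62,-0.45,0.01,0,0,0.56],
    [-0.64,-0.41,0.01,0,0,0.56],
    [-0.66,-0.37,0.02,0,0,0.56],
    [-0.68,-0.34,0.01,0,0,0.56],
    [-0.7,-0.3,0.02,0,0,0.56],
    [-0.72,-0.26,0.01,0,0,0.56],
    [-0.73,-0.22,0.02,0,0,0.56]
  ],
  "grip": 0.45
}}

```text
time_s: 0.93
eef_pos: [0.3712, 0.27, 0.2257]
ee_rot: [-0.0, 0.488, 0.873, -0.0]
ft_force: [0.7, -0.0, -0.3]
gripper_width: 0.0387
gripper_force: 0.0
```

Request:
{"api": "step_arm", "payload": {
  "plan": [
    [-0.74,-0.17,0.01,0,0,0.56],
    [-0.75,-0.13,0.02,0,0,0.56],
    [-0.76,-0.09,0.01,0,0,0.56],
    [-0.76,-0.05,0.02,0,0,0.56],
    [-0.76,-0.01,0.01,0,0,0.56],
    [-0.76,0.04,0.02,0,0,0.56],
    [-0.76,0.08,0.01,0,0,0.56],
    [-0.75,0.12,0.02,0,0,0.56],
    [-0.74,0.16,0.01,0,0,0.56],
    [-0.73,0.2,0.02,0,0,0.56]
  ]
}}

```text
time_s: 1.77
eef_pos: [0.4673, -0.0186, 0.2198]
ee_rot: [-0.0, 0.711, 0.704, -0.0]
ft_force: [0.7, 0.1, 0.3]
gripper_width: 0.0385
gripper_force: 0.0
```

```bash
python3 - <<'E'
from h import *
m=env.camera_model("wrist");im=env.read_camera("wrist");cv2.imwrite("pics/w0.png",im[:,:,::-1])
p=np.load("p.npy");s=env.state();print(s["time_s"],s["eef_pos"],pose()[1].as_matrix().round(3),s["gripper_width"])
L=np.array([[-155,105,7],[-155,-105,7],[-200,65,0],[-200,-65,0],[-200,0,0]])/1e3
print(proj(disp(p,p[3],L),m).round(1), np.round(m["extrinsics"],3))
E
```

```text
1.8167 [ 0.46935933 -0.02324343  0.22005443] [[ 0.014  1.     0.002]
 [ 1.    -0.014 -0.005]
 [-0.005  0.002 -1.   ]] 0.03852659454388202
[[378.   50.6]
 [364.5 296.2]
 [316.  106.7]
 [316.  254.5]
 [316.  186.1]] [[ 1.    -0.008 -0.004  0.468]
 [-0.009 -0.946 -0.324  0.065]
 [-0.001  0.324 -0.946  0.362]
 [ 0.     0.     0.     1.   ]]
```

View pics/w0.png

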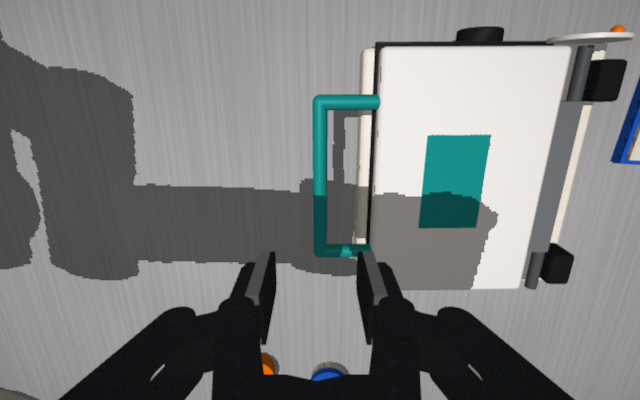

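Wrist picture: teal bar at col ~320, rows 101–250, with the fingers at rows 260–340 and the panel to the right. The arm was still settling, so I'll re-measure by colour.

```bash
python3 - <<'E'
from h import *
for _ in range(4): im=env.read_camera("wrist")
m=env.camera_model("wrist");im=env.read_camera("wrist")
p=np.load("p.npy");s=env.state();print(s["time_s"],s["eef_pos"],pose()[1].as_matrix().round(3))
h=cv2.cvtColor(im,cv2.COLOR_RGB2HSV);k=cv2.inRange(h,(80,100,30),(95,255,255))
ys,xs=np.nonzero(k[:,300:345]);
for r in(120,140,160,180): c=300+np.nonzero(k[r,300:345])[0];print(r,c.min(),c.max())
b=np.nonzero(k[:,320])[0];print("rows",b.min(),b.max())
L=np.array([[-200,71,0],[-200,-71,0],[-200,0,0]])/1e3
print(proj(disp(p,p[3],L),m).round(1))
for z in(.085,.088):print(ray((np.mean(300+np.nonzero(k[160,300:345])[0]),b.mean()),m,z))
E
```

```text
2.0667 [ 0.46670362 -0.01641117  0.21963755] [[ 0.006  1.    -0.001]
 [ 1.    -0.006  0.001]
 [ 0.001 -0.001 -1.   ]]
120 314 327
140 314 327
160 314 327
180 314 327
rows 98 258
[[317.1 101.2]
 [316.5 262.3]
 [316.8 188.2]]
[ 0.46993868 -0.00998194  0.085     ]
[ 0.46990671 -0.00914984  0.088     ]
```

Request:
{"api": "step_arm", "payload": {
  "plan": [
    [0,0.05,0.5,0,0,0],
    [0,0,0.5,0,0,0],
    [0,0,0.5,0,0,0],
    [0,0,0.5,0,0,0],
    [0,0,0.5,0,0,0],
    [0,0,0.5,0,0,0],
    [0,0,0.4,0,0,0],
    [0,0,0.3,0,0,0],
    [0,0,0.12,0,0,0],
    [0,0,0,0,0,0]
  ]
}}

```text
time_s: 2.9
eef_pos: [0.4678, -0.0159, 0.0661]
ee_rot: [-0.001, 0.709, 0.705, -0.001]
ft_force: [-0.2, 0.5, 0.4]
gripper_width: 0.0384
gripper_force: 0.0
```

Request:
{"api": "step_arm", "payload": {
  "plan": [
    [0,0,0,0,0,0],
    [0,0,0,0,0,0],
    [0,0,0,0,0,0],
    [0,0,0,0,0,0],
    [0,0,0,0,0,0],
    [0,0,0,0,0,0],
    [0,0,0,0,0,0],
    [0,0,0,0,0,0],
    [0,0,0,0,0,0],
    [0,0,0,0,0,0]
  ],
  "grip": 0,
  "grip_force": 60
}}

```text
time_s: 3.73
eef_pos: [0.4705, -0.0169, 0.0677]
ee_rot: [0.001, 0.71, 0.704, 0.001]
ft_force: [2.8, 4.3, 2.0]
gripper_width: 0.01
gripper_force: 58.6
```

```bash
python3 - <<'E'
import numpy as np
th=np.linspace(.012,1.745,31);d=np.diff(np.c_[-.2*np.cos(th),-.2*np.sin(th)],axis=0)/.04
for r in d.round(2):print([0,*r,0,0,0])
E
```

```text
[0, np.float64(0.01), np.float64(-0.29), 0, 0, 0]
[0, np.float64(0.03), np.float64(-0.29), 0, 0, 0]
[0, np.float64(0.04), np.float64(-0.29), 0, 0, 0]
[0, np.float64(0.06), np.float64(-0.28), 0, 0, 0]
[0, np.float64(0.08), np.float64(-0.28), 0, 0, 0]
[0, np.float64(0.09), np.float64(-0.27), 0, 0, 0]
[0, np.float64(0.11), np.float64(-0.27), 0, 0, 0]
[0, np.float64(0.12), np.float64(-0.26), 0, 0, 0]
[0, np.float64(0.14), np.float64(-0.25), 0, 0, 0]
[0, np.float64(0.15), np.float64(-0.24), 0, 0, 0]
[0, np.float64(0.17), np.float64(-0.24), 0, 0, 0]
[0, np.float64(0.18), np.float64(-0.23), 0, 0, 0]
[0, np.float64(0.19), np.float64(-0.21), 0, 0, 0]
[0, np.float64(0.21), np.float64(-0.2), 0, 0, 0]
[0, np.float64(0.22), np.float64(-0.19), 0, 0, 0]
[0, np.float64(0.23), np.float64(-0.18), 0, 0, 0]
[0, np.float64(0.24), np.float64(-0.16), 0, 0, 0]
[0, np.float64(0.25), np.float64(-0.15), 0, 0, 0]
[0, np.float64(0.25), np.float64(-0.14), 0, 0, 0]
[0, np.float64(0.26), np.float64(-0.12), 0, 0, 0]
[0, np.float64(0.27), np.float64(-0.11), 0, 0, 0]
[0, np.float64(0.27), np.float64(-0.09), 0, 0, 0]
[0, np.float64(0.28), np.float64(-0.07), 0, 0, 0]
[0, np.float64(0.28), np.float64(-0.06), 0, 0, 0]
[0, np.float64(0.29), np.float64(-0.04), 0, 0, 0]
[0, np.float64(0.29), np.float64(-0.02), 0, 0, 0]
[0, np.float64(0.29), np.float64(-0.01), 0, 0, 0]
[0, np.float64(0.29), np.float64(0.01), 0, 0, 0]
[0, np.float64(0.29), np.float64(0.03), 0, 0, 0]
[0, np.float64(0.29), np.float64(0.04), 0, 0, 0]
```

Request:
{"api": "step_arm", "payload": {
  "plan": [
    [0,0.01,-0.29,0,0,0],
    [0,0.03,-0.29,0,0,0],
    [0,0.04,-0.29,0,0,0],
    [0,0.06,-0.28,0,0,0],
    [0,0.08,-0.28,0,0,0],
    [0,0.09,-0.27,0,0,0],
    [0,0.11,-0.27,0,0,0],
    [0,0.12,-0.26,0,0,0],
    [0,0.14,-0.25,0,0,0],
    [0,0.15,-0.24,0,0,0]
  ]
}}

```text
time_s: 4.57
eef_pos: [0.4994, -0.017, 0.1737]
ee_rot: [-0.003, 0.71, 0.705, -0.003]
ft_force: [-0.7, 2.9, -7.9]
gripper_width: 0.0097
gripper_force: 58.3
```

Request:
{"api": "step_arm", "payload": {
  "plan": [
    [0,0.17,-0.24,0,0,0],
    [0,0.18,-0.23,0,0,0],
    [0,0.19,-0.21,0,0,0],
    [0,0.21,-0.2,0,0,0],
    [0,0.22,-0.19,0,0,0],
    [0,0.23,-0.18,0,0,0],
    [0,0.24,-0.16,0,0,0],
    [0,0.25,-0.15,0,0,0],
    [0,0.25,-0.14,0,0,0],
    [0,0.26,-0.12,0,0,0]
  ]
}}

```text
time_s: 5.4
eef_pos: [0.5858, -0.0175, 0.2538]
ee_rot: [-0.005, 0.709, 0.705, -0.004]
ft_force: [-17.2, 3.3, 18.3]
gripper_width: 0.0098
gripper_force: 58.5
```

Request:
{"api": "step_arm", "payload": {
  "plan": [
    [0,0.27,-0.11,0,0,0],
    [0,0.27,-0.09,0,0,0],
    [0,0.28,-0.07,0,0,0],
    [0,0.28,-0.06,0,0,0],
    [0,0.29,-0.04,0,0,0],
    [0,0.29,-0.02,0,0,0],
    [0,0.29,-0.01,0,0,0],
    [0,0.29,0.01,0,0,0],
    [0,0.29,0.03,0,0,0],
    [0,0.29,0.04,0,0,0]
  ]
}}

```text
time_s: 6.23
eef_pos: [0.7053, -0.0183, 0.2669]
ee_rot: [0.001, 0.709, 0.705, 0.001]
ft_force: [-5.1, 2.6, 6.6]
gripper_width: 0.0092
gripper_force: 64.9
```

```bash
python3 - <<'E'
from h import *
for _ in range(4): im=env.read_camera("side")
cv2.imwrite("pics/s1full.png",im[:,:,::-1])
t=env.read_camera("top");cv2.imwrite("pics/t1full.png",t[:,:,::-1])
a=cv2.resize(im[80:260,250:430,::-1],(540,540),interpolation=cv2.INTER_CUBIC);cv2.imwrite("pics/s1.png",a)
s=env.state();print(s["time_s"],s["eef_pos"],s["ft_force"],s["gripper_width"])
E
```

```text
6.4833 [ 0.70742296 -0.0183387   0.26648586] [1.8008579  3.19232841 4.56442198] 0.009876120657194514
```

View pics/s1.png

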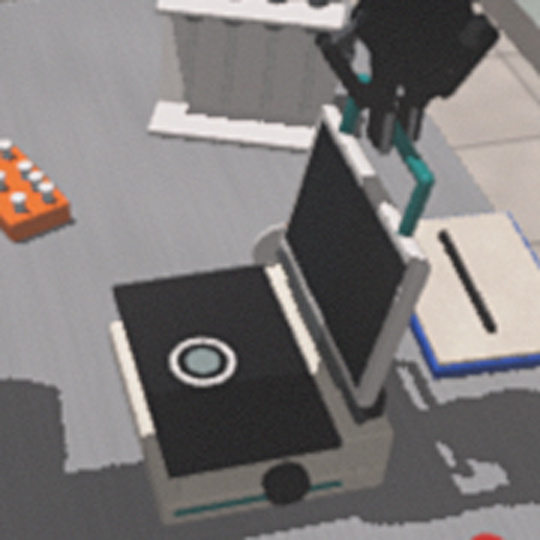

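Side crop: display stands open, gripper still on the bar. Stage corners at (113,288),(268,265),(340,443),(170,474), ring centre (203,360), bar −y end ≈(428,180), panel −y front edge (410,250)→(358,403).

```bash
python3 - <<'E'
from h import *
ms,mt=env.camera_model("side"),env.camera_model("top");p0=np.load("p.npy")
S=np.array([[-75,110,70],[-75,-110,70],[-20,0,70]])/1e3
px=np.array([[113,288],[170,474],[203,360]])/3+[250,80]
q=lambda v:(proj(micro(v,S),ms)-px).ravel()
r=least_squares(q,p0[:3]);print("side-only p",r.x.round(4),r.fun.round(1),"p0",p0.round(4), "ring z-ray",ray(px[2],ms,.07),micro(p0,[-.02,0,.07]))
ob=np.array([[428,180],[428,263],[322,107]])/3+[250,80]
L=np.array([[-200,-65,0],[-155,-105,7],[-155,105,-7]])/1e3
for pp in(p0,r.x):
  for i in range(3):
    f=least_squares(lambda t:(proj(disp(pp,t[0],L[i]),ms)-ob[i]).ravel(),[1.7]);print(i,np.degrees(f.x),f.fun.round(1))
im=cv2.imread("pics/t1full.png")[60:250,220:370];cv2.imwrite("pics/t1.png",cv2.resize(im,None,fx=3.1,fy=3.1,interpolation=cv2.INTER_CUBIC))
E
```

```text
side-only p [ 0.5902 -0.0178 -0.0012] [-0.3 -0.7  0.1 -0.1  0.1  0.7] p0 [ 0.5867 -0.0191 -0.009   0.0165] ring z-ray [ 0.5704572  -0.01536485  0.07      ] [[ 0.56672073 -0.01888795  0.07      ]]
0 [101.65712861] [-0.1  1.4]
1 [99.34136816] [-0.1  2.7]
2 [101.51551976] [ 0.  -0.8]
0 [100.75782994] [-0.   0.4]
1 [98.0601652] [0.  1.7]
2 [100.76867885] [ 0.  -1.4]
```

View pics/t1.png

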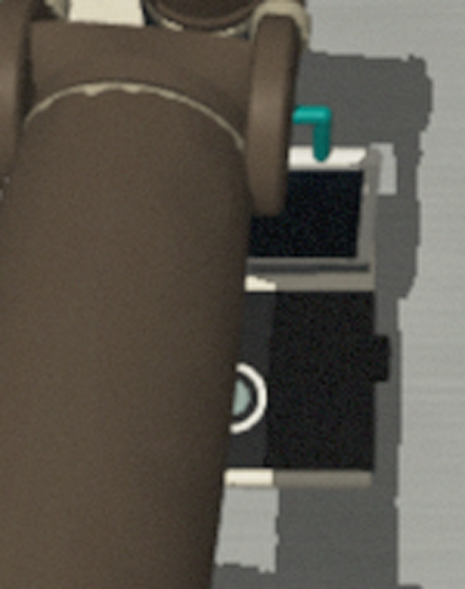

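Request:
{"api": "step_arm", "payload": {
  "plan": [
    [0,0,0,0,0,0],
    [0,0,0,0,0,0],
    [0,0,0,0,0,0],
    [0,0,0,0,0,0],
    [0,0,0,0,0,0],
    [0,0,-0.2,0,0,0],
    [0,0,-0.4,0,0,0],
    [0,0,-0.6,0,0,0],
    [0,0,-0.8,0,0,0],
    [0,0,-0.6,0,0,0]
  ],
  "grip": 0.4
}}

```text
time_s: 7.32
eef_pos: [0.7044, -0.0189, 0.3682]
ee_rot: [0.001, 0.71, 0.705, 0.0]
ft_force: [0.2, -0.4, 0.4]
gripper_width: 0.034
gripper_force: 0.0
```

```bash
python3 - <<'E'
from h import *
s=env.state();print(s["time_s"],s["eef_pos"],s["ft_force"],s["gripper_width"])
plan([.479,-.317,.25],down(0),13)
E
```

```text
7.3167 [ 0.70435854 -0.01894169  0.36817016] [ 0.23919347 -0.37894422  0.37614136] 0.03396785071051
13 rows
[-0.58, -0.43, 0.23, 0.0, 0.0, -0.01]
[-0.58, -0.43, 0.23, 0.0, 0.0, -0.01]
[-0.57, -0.43, 0.23, 0.0, 0.0, -0.01]
[-0.57, -0.43, 0.23, 0.0, 0.0, -0.01]
[-0.57, -0.43, 0.23, 0.0, 0.0, -0.01]
[-0.57, -0.43, 0.22, 0.0, 0.0, -0.01]
[-0.58, -0.43, 0.23, 0.0, 0.0, -0.01]
[-0.57, -0.44, 0.22, 0.0, 0.0, -0.01]
[-0.57, -0.43, 0.23, 0.0, 0.0, -0.01]
[-0.57, -0.44, 0.22, 0.0, 0.0, -0.01]
[-0.58, -0.44, 0.23, 0.0, 0.0, -0.01]
[-0.57, -0.43, 0.22, 0.0, 0.0, -0.01]
[-0.58, -0.44, 0.23, 0.0, 0.0, -0.01]
```

Request:
{"api": "step_arm", "payload": {
  "plan": [
    [-0.4,-0.3,0,0,0,0],
    [-0.7,-0.5,0,0,0,0],
    [-0.7,-0.55,0.1,0,0,0],
    [-0.7,-0.55,0.3,0,0,0],
    [-0.7,-0.55,0.4,0,0,0],
    [-0.7,-0.5,0.4,0,0,0],
    [-0.7,-0.5,0.4,0,0,0],
    [-0.7,-0.5,0.4,0,0,0],
    [-0.7,-0.5,0.4,0,0,0],
    [-0.6,-0.5,0.3,0,0,0]
  ],
  "grip": 0.78
}}

```text
time_s: 8.15
eef_pos: [0.5027, -0.2829, 0.2569]
ee_rot: [-0.0, 0.71, 0.705, -0.0]
ft_force: [0.3, 0.1, 0.5]
gripper_width: 0.0665
gripper_force: 0.0
```

Request:
{"api": "step_arm", "payload": {
  "plan": [
    [-0.5,-0.4,0.2,0,0,0],
    [-0.4,-0.2,0,0,0,0],
    [0,0,0,0,0,0],
    [0,0,0,0,0,0],
    [0,0,0,0,0,0],
    [0,0,0,0,0,0],
    [0,0,0,0,0,0],
    [0,0,0,0,0,0],
    [0,0,0,0,0,0],
    [0,0,0,0,0,0]
  ]
}}

```text
time_s: 8.98
eef_pos: [0.4804, -0.3167, 0.2497]
ee_rot: [0.0, 0.709, 0.705, 0.0]
ft_force: [0.4, -0.2, 0.7]
gripper_width: 0.0667
gripper_force: 0.0
```

```bash
python3 - <<'E'
from h import *
m=env.camera_model("wrist");im=env.read_camera("wrist");s=env.state();print(s["time_s"],s["eef_pos"],pose()[1].as_matrix().round(3).tolist(),s["gripper_width"])
cv2.imwrite("pics/w2.png",im[:,:,::-1]);
k=cv2.inRange(cv2.cvtColor(im,cv2.COLOR_RGB2HSV),(105,150,40),(125,255,255))
_,_,st,c=cv2.connectedComponentsWithStats(k)
for q,w in zip(st[1:],c[1:]):
    if q[4]>200: print(q,w,ray(w,m,.019),ray((q[0]+q[2]/2,q[1]+q[3]/2),m,.02))
t=env.read_camera("top");cv2.imwrite("pics/t2full.png",t[:,:,::-1]);sd=env.read_camera("side");cv2.imwrite("pics/s2full.png",sd[:,:,::-1])
a=cv2.resize(t[100:230,240:355,::-1],None,fx=3.4,fy=3.4,interpolation=cv2.INTER_CUBIC)
b=cv2.resize(sd[100:230,290:400,::-1],None,fx=3.4,fy=3.4,interpolation=cv2.INTER_CUBIC)
cv2.imwrite("pics/ts2.png",cv2.hconcat([a,b]));print(a.shape,b.shape)
E
```

```text
9.0333 [ 0.48031141 -0.31685949  0.24969206] [[0.006, 1.0, -0.0], [1.0, -0.006, -0.0], [-0.0, -0.0, -1.0]] 0.06695290191158688
[ 295  139   43   43 1355] [316.15202952 159.87822878] [ 0.48012864 -0.31561122  0.019     ] [ 0.48051598 -0.3161014   0.02      ]
[   0  320  102   43 2525] [ 51.20316832 341.28      ] [ 0.11704332 -0.5659408   0.019     ] [ 0.11764364 -0.56541749  0.02      ]
(442, 391, 3) (442, 374, 3)
```

View pics/ts2.png

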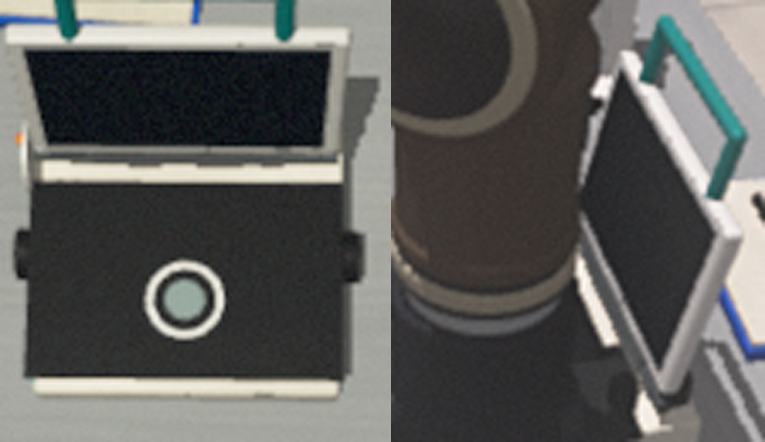

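Ring centre in the top view (left half) is at (184,300), and the display stands free. The bar ends in the side view (right half) are at (665,22) and (740,138). Next I'll fit the angle and the window.

```bash
python3 - <<'E'
from h import *
ms,mt=env.camera_model("side"),env.camera_model("top");p0=np.load("p.npy")
S=np.array([[-75,110,70],[-75,-110,70],[-20,0,70]])/1e3
sp=np.array([[113,288],[170,474],[203,360]])/3+[250,80]
tp=np.array([[26,377],[345,378],[184,300]])/3.4+[240,100]
Ls=np.array([[-200,65,0],[-200,-65,0],[-155,-105,7],[-155,105,-7]])/1e3
ds=np.array([[274,22],[349,138],[347,236],[234,53]])/3.4+[290,100]
Lt=np.array([[-155,105,7],[-155,-105,7],[-155,105,-7],[-155,-105,-7]])/1e3
dt=np.array([[5,28],[351,28],[8,45],[349,45]])/3.4+[240,100]
def f(v):
    p,t,o1,o2=v[:3],v[3],v[4:6],v[6:8]
    return np.r_[(proj(micro(p,S),ms)+o1-sp).ravel(),(proj(disp(p,t,Ls),ms)+o1-ds).ravel(),(proj(micro(p,S),mt)+o2-tp).ravel(),(proj(disp(p,t,Lt),mt)+o2-dt).ravel(),v[4:]]
r=least_squares(f,[*p0[:3],1.74,0,0,0,0],loss="soft_l1");print(r.x.round(4),np.degrees(r.x[3]));print(f(r.x).round(1).reshape(-1,2).tolist())
np.save("p2.npy",r.x);print("win",micro(r.x,[-.02,0,.07]),"ring rays",ray(sp[2],ms,.07),ray(tp[2],mt,.07))
E
```

```text
[ 0.5879 -0.0181 -0.003   1.746   1.0017 -0.1359 -0.0282  0.7987] 100.0403622267094
[[-0.0, -0.6], [0.0, 0.1], [0.3, 0.8], [-0.3, 0.6], [-1.1, 0.0], [2.9, 0.2], [-2.0, -1.2], [-0.4, 0.1], [-0.1, 0.5], [0.5, 0.1], [-0.0, -1.2], [0.2, -0.6], [-1.3, -0.3], [0.9, 0.3], [1.0, -0.1], [-0.0, 0.8]]
win [[ 0.56786573 -0.01808595  0.07      ]] ring rays [ 0.5704572  -0.01536485  0.07      ] [ 0.56615853 -0.01679775  0.07      ]
```

Request:
{"api": "step_arm", "payload": {
  "plan": [
    [0.02,0,0.6,0,0,0],
    [0,0,0.8,0,0,0],
    [0,0,0.8,0,0,0],
    [0,0,0.8,0,0,0],
    [0,0,0.8,0,0,0],
    [0,0,0.8,0,0,0],
    [0,0,0.6,0,0,0],
    [0,0,0.4,0,0,0],
    [0,0,0.25,0,0,0],
    [0,0,0.08,0,0,0]
  ]
}}

```text
time_s: 9.97
eef_pos: [0.4789, -0.3156, 0.0105]
ee_rot: [-0.002, 0.71, 0.705, -0.0]
ft_force: [-0.3, -0.2, 0.7]
gripper_width: 0.067
gripper_force: 0.0
```

Request:
{"api": "step_arm", "payload": {
  "plan": [
    [0,0,0.2,0,0,0],
    [0,0,0,0,0,0],
    [0,0,0,0,0,0],
    [0,0,0,0,0,0],
    [0,0,0,0,0,0],
    [0,0,0,0,0,0],
    [0,0,0,0,0,0],
    [0,0,0,0,0,0],
    [0,0,0,0,0,0],
    [0,0,0,0,0,0]
  ]
}}

```text
time_s: 10.8
eef_pos: [0.4801, -0.3164, 0.0046]
ee_rot: [0.0, 0.71, 0.705, -0.0]
ft_force: [-0.1, -0.1, -0.1]
gripper_width: 0.0665
gripper_force: 0.0
```

Request:
{"api": "step_arm", "payload": {
  "plan": [
    [0,0,0,0,0,0],
    [0,0,0,0,0,0],
    [0,0,0,0,0,0],
    [0,0,0,0,0,0],
    [0,0,0,0,0,0],
    [0,0,0,0,0,0],
    [0,0,0,0,0,0],
    [0,0,0,0,0,0],
    [0,0,0,0,0,0],
    [0,0,0,0,0,0]
  ],
  "grip": 0,
  "grip_force": 25
}}

```text
time_s: 11.63
eef_pos: [0.4801, -0.3164, 0.0047]
ee_rot: [0.0, 0.71, 0.705, -0.0]
ft_force: [-1.8, 1.1, 6.7]
gripper_width: 0.0488
gripper_force: 25.8
```

Request:
{"api": "step_arm", "payload": {
  "plan": [
    [0,0,-0.1,0,0,0],
    [0,0,-0.2,0,0,0],
    [0,0,-0.4,0,0,0],
    [0,0,-0.6,0,0,0],
    [0,0,-0.7,0,0,0],
    [0,0,-0.7,0,0,0],
    [0,0,-0.7,0,0,0],
    [0,0,-0.6,0,0,0],
    [0,0,-0.4,0,0,0],
    [0,0,-0.2,0,0,0]
  ]
}}

```text
time_s: 12.47
eef_pos: [0.4816, -0.3175, 0.1919]
ee_rot: [0.003, 0.71, 0.705, 0.0]
ft_force: [-0.6, 0.4, -0.6]
gripper_width: 0.049
gripper_force: 26.1
```

Request:
{"api": "step_arm", "payload": {
  "plan": [
    [0.2,0.1,0,0,0,0],
    [0.5,0.2,0,0,0,0],
    [0.7,0.3,0,0,0,0],
    [0.7,0.3,0,0,0,0],
    [0.8,0.3,0,0,0,0],
    [0.8,0.3,0,0,0,0],
    [0.7,0.3,0,0,0,0],
    [0.5,0.2,0,0,0,0],
    [0.3,0.15,0,0,0,0],
    [0.2,0.05,0,0,0,0]
  ]
}}

```text
time_s: 13.3
eef_pos: [0.5694, -0.0989, 0.1868]
ee_rot: [-0.001, 0.709, 0.705, -0.001]
ft_force: [-0.4, -0.6, -0.7]
gripper_width: 0.0491
gripper_force: 26.1
```

```bash
python3 - <<'E'
from h import *
for _ in range(4): env.read_camera("wrist")
m=env.camera_model("wrist");im=env.read_camera("wrist");s=env.state();print(s["time_s"],s["eef_pos"],pose()[1].as_matrix().round(3).tolist(),s["gripper_width"],s["ft_force"])
cv2.imwrite("pics/w3.png",im[:,:,::-1])
print(proj([micro(np.load("p2.npy"),[-.02,0,.07])[0]],m))
k=cv2.inRange(cv2.cvtColor(im,cv2.COLOR_RGB2HSV),(105,150,40),(125,255,255))
_,_,st,c=cv2.connectedComponentsWithStats(k)
for q,w in zip(st[1:],c[1:]):
    if q[4]>200: print(q,w)
E
```

```text
13.55 [ 0.56904814 -0.10198923  0.18808256] [[0.008, 1.0, -0.001], [1.0, -0.008, -0.0], [-0.0, -0.001, -1.0]] 0.0486620714557259 [ 0.06199689  0.16869514 -0.97681837]
[[314.64689611  82.45739703]]
[ 260  227  113  104 8583] [315.82558546 278.39578236]
```

View pics/w3.png

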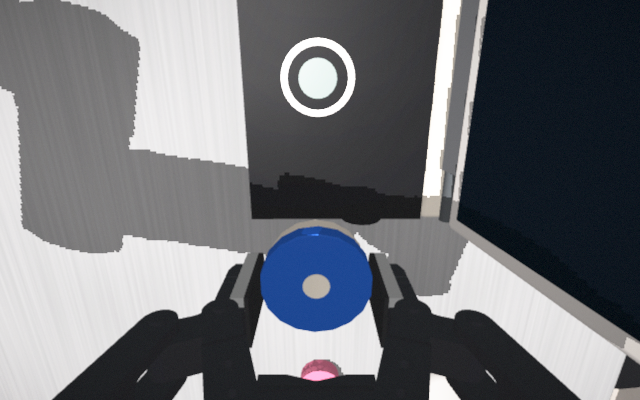

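Ring centre is at (318,77.5), and the dish is held level with its lid centre at ≈(316.5,279).

```bash
python3 - <<'E'
from h import *
m=env.camera_model("wrist");p,r=pose();im=cv2.imread("pics/w3.png")
print(p)
w=ray((318,77.5),m,.07)
g=cv2.inRange(im,(225,225,225),(255,255,255));g[:30]=0;g[125:]=0;g[:,:265]=0;g[:,365:]=0
cs,_=cv2.findContours(g,cv2.RETR_EXTERNAL,cv2.CHAIN_APPROX_NONE);c=max(cs,key=cv2.contourArea);e=cv2.fitEllipse(c);print(e);w=ray(e[0],m,.07)
# dish: fit lid-rim circle pose to blue outline
k=cv2.inRange(cv2.cvtColor(im,cv2.COLOR_BGR2HSV),(105,100,40),(125,255,255))
zt=p[2]+.0153;a=np.linspace(0,2*np.pi,60)
bb=np.array([260,373,331.])  # left,right,bottom edges
def f(v):
    q=np.vstack([proj(np.c_[v[0]+.025*np.cos(a),v[1]+.025*np.sin(a),np.full(60,z)],m) for z in(zt,zt-.009)])
    return [q[:,0].min()-bb[0],q[:,0].max()-bb[1],q[:,1].max()-bb[2],q[:,1].min()-227]
s=least_squares(f,p[:2]);print("dish",s.x,s.fun,"TCP offset",s.x-p[:2],"window",w,"move dish",w[:2]-s.x)
print("window-TCP",w[:2]-p[:2])
E
```

```text
[ 0.56904814 -0.10198923  0.18808256]
((317.3110656738281, 76.73190307617188), (73.89690399169922, 78.52262878417969), 1.0265730619430542)
dish [ 0.56878512 -0.10256814] [-0.76068411  0.76099813  1.96435566 -1.56636509] TCP offset [-0.00026302 -0.00057892] window [ 0.56999552 -0.01454191  0.07      ] move dish [0.0012104  0.08802623]
window-TCP [0.00094738 0.08744731]
```

Request:
{"api": "step_arm", "payload": {
  "plan": [
    [0.2,0,0,0,0,0],
    [0.4,0,0,0,0,0],
    [0.6,0.01,0,0,0,0],
    [0.5,0,0.1,0,0,0],
    [0.3,0,0.3,0,0,0],
    [0.18,0,0.5,0,0,0],
    [0,0,0.6,0,0,0],
    [0,0,0.5,0,0,0],
    [0,0,0.3,0,0,0],
    [0,0,0.1,0,0,0]
  ]
}}

```text
time_s: 14.38
eef_pos: [0.5681, -0.014, 0.0893]
ee_rot: [-0.002, 0.71, 0.704, -0.002]
ft_force: [-0.6, -0.4, 0.0]
gripper_width: 0.0487
gripper_force: 26.1
```

Request:
{"api": "step_arm", "payload": {
  "plan": [
    [0,0,0,0,0,0],
    [0,0,0,0,0,0],
    [0,0,0,0,0,0],
    [0,0,0,0,0,0],
    [0,0,0,0,0,0],
    [0,0,0,0,0,0],
    [0,0,0,0,0,0],
    [0,0,0,0,0,0],
    [0,0,0,0,0,0],
    [0,0,0,0,0,0]
  ]
}}

```text
time_s: 15.22
eef_pos: [0.5706, -0.0138, 0.0925]
ee_rot: [0.0, 0.71, 0.705, -0.0]
ft_force: [0.2, -0.7, -0.2]
gripper_width: 0.0489
gripper_force: 26.1
```

```bash
python3 - <<'E'
from h import *
s=env.state();print(s["eef_pos"],s["ft_force"])
w=env.read_camera("wrist");sd=env.read_camera("side")
a=cv2.resize(w[180:360,220:420,::-1],None,fx=2,fy=2);b=cv2.resize(sd[130:260,260:400,::-1],(388,360),interpolation=cv2.INTER_CUBIC)
cv2.imwrite("pics/ws4.png",cv2.hconcat([a,b]))
E
```

```text
[ 0.57057008 -0.01382082  0.09247331] [ 0.21859736 -0.6837491  -0.232194  ]
```

View pics/ws4.png

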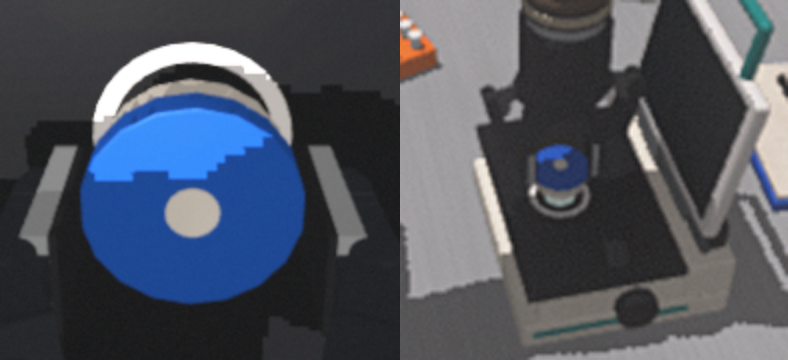

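Picture: the dish is held level about 18 mm above the stage and centred left-right in the ring (lid centre col 192, ring 94–292). I'll check y from the ring's far edge at row 201.

```bash
python3 - <<'E'
from h import *
m=env.camera_model("wrist");p,r=pose()
e=ray((316.5,201),m,.07);print("ring centre y",e[1]-.027, "x",ray((316.5,201),m,.07)[0]);zt=p[2]+.0153;a=np.linspace(0,2*np.pi,60)
def f(v):
    q=np.vstack([proj(np.c_[v[0]+.025*np.cos(a),v[1]+.025*np.sin(a),np.full(60,z)],m) for z in(zt,zt-.009)])
    return [q[:,0].min()-260,q[:,0].max()-372.5,q[:,1].max()-331.5]
s=least_squares(f,p[:2]);print("dish",s.x,s.fun,p)
E
```

```text
ring centre y -0.015163474483997245 x 0.5704875935706298
dish [ 0.57020404 -0.01362437] [-1.09606943  1.09831172  0.15580816] [ 0.57057017 -0.01382814  0.09243234]
```

Request:
{"api": "step_arm", "payload": {
  "plan": [
    [-0.03,0,0.05,0,0,0],
    [0,0,0.05,0,0,0],
    [0,0,0.05,0,0,0],
    [0,0,0.05,0,0,0],
    [0,0,0.05,0,0,0],
    [0,0,0.05,0,0,0],
    [0,0,0.04,0,0,0],
    [0,0,0.03,0,0,0],
    [0,0,0,0,0,0],
    [0,0,0,0,0,0]
  ]
}}

```text
time_s: 16.15
eef_pos: [0.5706, -0.015, 0.0776]
ee_rot: [-0.0, 0.71, 0.705, -0.0]
ft_force: [-0.6, 0.3, -0.3]
gripper_width: 0.0488
gripper_force: 26.1
```

Request:
{"api": "step_arm", "payload": {
  "plan": [
    [0,0,0.02,0,0,0],
    [0,0,0.02,0,0,0],
    [0,0,0.01,0,0,0],
    [0,0,0,0,0,0],
    [0,0,0,0,0,0],
    [0,0,0,0,0,0],
    [0,0,0,0,0,0],
    [0,0,0,0,0,0],
    [0,0,0,0,0,0],
    [0,0,0,0,0,0]
  ]
}}

```text
time_s: 16.98
eef_pos: [0.5706, -0.015, 0.0757]
ee_rot: [0.0, 0.71, 0.705, 0.0]
ft_force: [-0.4, 0.1, -1.3]
gripper_width: 0.0492
gripper_force: 26.1
```

Request:
{"api": "step_arm", "payload": {
  "plan": [
    [0,0,0.01,0,0,0],
    [0,0,0,0,0,0],
    [0,0,0.01,0,0,0],
    [0,0,0,0,0,0],
    [0,0,0.01,0,0,0],
    [0,0,0,0,0,0],
    [0,0,0,0,0,0],
    [0,0,0,0,0,0],
    [0,0,0,0,0,0],
    [0,0,0,0,0,0]
  ]
}}

```text
time_s: 17.82
eef_pos: [0.5705, -0.015, 0.0747]
ee_rot: [-0.0, 0.71, 0.705, -0.0]
ft_force: [-1.7, 0.0, 3.3]
gripper_width: 0.0485
gripper_force: 26.3
```

Request:
{"api": "step_arm", "payload": {
  "plan": [
    [0,0,0,0,0,0],
    [0,0,0,0,0,0],
    [0,0,0,0,0,0],
    [0,0,0,0,0,0],
    [0,0,0,0,0,0],
    [0,0,0,0,0,0],
    [0,0,-0.1,0,0,0],
    [0,0,-0.3,0,0,0],
    [0,0,-0.6,0,0,0],
    [0,0,-0.6,0,0,0]
  ],
  "grip": 0.8
}}

```text
time_s: 18.65
eef_pos: [0.5698, -0.0149, 0.139]
ee_rot: [-0.001, 0.71, 0.705, -0.001]
ft_force: [-0.4, -0.2, 0.7]
gripper_width: 0.068
gripper_force: 0.0
```

Request:
{"api": "step_arm", "payload": {
  "plan": [
    [0,0,-0.6,0,0,0],
    [0,0,-0.6,0,0,0],
    [-0.4,-0.2,-0.4,0,0,0],
    [-0.7,-0.3,0,0,0,0],
    [-0.7,-0.3,0,0,0,0],
    [-0.6,-0.3,0,0,0,0],
    [-0.3,-0.2,0,0,0,0],
    [0,0,0,0,0,0],
    [0,0,0,0,0,0],
    [0,0,0,0,0,0]
  ]
}}

```text
time_s: 19.48
eef_pos: [0.5185, -0.1223, 0.2033]
ee_rot: [0.0, 0.71, 0.705, 0.001]
ft_force: [0.2, 0.1, 0.8]
gripper_width: 0.0683
gripper_force: 0.0
```

```bash
python3 - <<'E'
from h import *
s=env.state();print(s["time_s"],s["eef_pos"],s["ft_force"])
m=env.camera_model("wrist")
for n in("wrist","top","side"):
    im=env.read_camera(n);m=env.camera_model(n);cv2.imwrite(f"pics/end_{n}.png",im[:,:,::-1])
    h=cv2.cvtColor(im,cv2.COLOR_RGB2HSV)
    k=cv2.inRange(h,(105,150,40),(125,255,255))
    _,_,st,c=cv2.connectedComponentsWithStats(k)
    for q,w in zip(st[1:],c[1:]):
        g=ray((q[0]+q[2]/2,q[1]+q[3]/2),m,.0875)
        if q[4]>60 and abs(g[0]-.57)<.06 and abs(g[1])<.08: print(n,q,"lid centre",g)
    if n!="wrist": # dark-teal bar & displaced check vs earlier picture
        o=cv2.imread(f"pics/{n[0]}2full.png");d=cv2.absdiff(o,im[:,:,::-1].copy()).max(2)
        reg=(slice(95,150),slice(240,350)) if n=="top" else (slice(95,230),slice(370,405))
        print(n,"display change",(d[reg]>40).mean().round(4))
    else:
        cs=cv2.inRange(im,(200,200,200),(255,255,255));print("win px",proj(np.array([[.570,-.0150,.07]]),m))
E
```

```text
19.4833 [ 0.51845115 -0.12232251  0.20330222] [0.19411175 0.05111079 0.82047769]
wrist [ 354    6   72   78 4063] lid centre [ 0.57045658 -0.01391676  0.0875    ]
win px [[384.42945239  49.01132389]]
top [284 175  19  22 252] lid centre [ 0.56762598 -0.01605617  0.0875    ]
top display change 0.1164
side [308 188  20  15 213] lid centre [ 0.57034789 -0.01701675  0.0875    ]
side display change 0.0
```

```bash
python3 -c "
from cell import env
print(env.sign_off())"
```

```text
the job is handed in; nothing more can be done
None
```

The display stands at about 100° and holds, and the blue-lidded dish sits on the stage within about 1.5 mm of the window's centre. Both were let go, the rack and bottle were not touched, and the job was handed in at about 20 s, well inside the 61 s limit; no verdict came back.

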